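# Shut and latch the shoe-care case

## Task

Push the ajar lid of the grey shoe-care case fully shut with the fingertips, and only then push its two steel lever latches, in either order, over towards the lid until each snaps down. Pick nothing up, do not lift, tip or shove the case, and leave the things around it where they are.

Things in the scene. Friction and masses are not known exactly. Their poses are not given: they have to be found in the camera images.
- case: grey plastic case standing loose on the worktop, about 2.4 kg with what is in it: open tub 180 mm (x) by 280 mm (y) by 110 mm high, walls 6 mm; origin at the centre of its underside, z up, the latches on its -x face (towards the robot), the lid hinge along the +x rim. With the lid shut its top is 125 mm above the origin.
- lid (a joint): hinge of the flat grey lid (180 x 284 x 15 mm, 0.3 kg); axis along the case's y at x = 90 mm, z = 110 mm in the case's axes. 0 rad: shut; grows as the front edge rises. Stiff hinge: it stays where it is left; pushing down with about 2 N near the front edge moves it.
- lid_press (a point): point on the top of the lid, on its thin dark rubber pad (50 x 100 mm), mid-width, 35 mm behind the front edge; moves with the lid
- latch_left (a joint): steel lever latch at the case's left front (+ y side). 0 rad: open, leaning 25 degrees out over the front (-x of the case); grows as it is pushed over towards the lid; upright at 0.436; 1.83: fully over, nearly flat above the lid. Sprung over centre: below 0.785 it springs back to 0, past 0.785 it snaps to 1.83 by itself. About 3 N at the tip starts it, ever less towards centre.
- latch_right (a joint): steel lever latch at the case's right front (- y side). 0 rad: open, leaning 25 degrees out over the front (-x of the case); grows as it is pushed over towards the lid; upright at 0.436; 1.83: fully over, nearly flat above the lid. Sprung over centre: below 0.785 it springs back to 0, past 0.785 it snaps to 1.83 by itself. About 3 N at the tip starts it, ever less towards centre.
- latch_left_tip (a point): middle of the free end of the left lever; moves with it. The lever is a flat bar 30 mm wide (36 mm over its last 24 mm), 9 to 11 mm thick, 68 mm from hinge pin to tip.
- latch_right_tip (a point): middle of the free end of the right lever; moves with it. The lever is a flat bar 30 mm wide (36 mm over its last 24 mm), 9 to 11 mm thick, 68 mm from hinge pin to tip.
- latch_left_hinge (a point): centre of the left lever's hinge pin, fixed in the case at x = -104, y = 85, z = 130 mm of its axes (axis along the case's y); dark steel cheeks 48 mm wide overall around it reach 13 mm above the pin and 11 mm in front of and behind it
- latch_right_hinge (a point): the same for the right lever, at x = -104, y = -85, z = 130 mm
- tin: bystander: flat round metal polish tin, 78 mm across, 30 mm high, in front of the case between the latches; origin under its centre
- brush: bystander: wooden shoe brush 150 x 50 x 47 mm at the left of the case; origin under its centre
- spray: bystander: upright metal can, 48 mm across, 150 mm high, at the right of the case; origin under its centre
- helmet: bystander: child's cycle helmet, 224 mm across, 140 mm high, far left; origin under its centre
- shoe_a: bystander: flat shoe 200 x 66 x 48 mm, far right; origin under its centre
- shoe_b: bystander: the other shoe of the pair

How it is judged:
By the outcome, as a careful person would: the job done as asked, in the order asked, and still so for the second after the job is handed in, with the robot touching nothing.
It also fails if it takes over 45 s, if anything falls off the work surface, if the arm or the gripper's body presses on something with over 40 N, if the wrist force passes 120 N, or if a joint passes its speed limit or range.

## Robot

A 6-joint arm with a two-finger parallel gripper is mounted at the origin on the work surface. World frame = base frame: x ahead of the robot, y to its left, z up, the work surface at z = 0. Lengths are in m, angles in degrees, forces in N, time in s.
With the tool pointing down it reaches from about 0.4 to 0.825 m from the base axis. Payload 7 kg.
Tool frame: the origin (TCP) lies at the very end of the fingers, on their centre line; the grasp point (between the pads) lies 19 mm behind it; z points along the fingers, y is the line along which they close (so a half turn about z gives the same grasp; the last joint's range is limited). The gripper opens to 88 mm and grips with 3 to 60 N. Pads are 19 mm wide; open, the fingers measure 130 mm over their backs; the gripper's body (78 mm by 193 mm) begins 47 mm behind the grasp point.
Start: joints at [92.939, 20.546, 0.682, 0, -70.136, -16.507], TCP at [0.158, 0.656, 0.192] pointing down, gripper open.
Joint ranges: [-176.03, 176.03], [-82.01, 121.73], [-58.28, 71.71], [-173.87, 95.51], [-174.79, -0.11], [-173.66, 173.66]. Speed limits (degrees/s): [136.94, 136.94, 172.46, 180, 180, 180].

## Interface

Orientations are given as [roll, pitch, yaw] about the fixed x, y, z axes, in that order (R = Rz(yaw) Ry(pitch) Rx(roll)).
In Python, from plant import get_state, imaging, r, finder gives the robot as it stands.
- The arm moves only by the shell command python3 -m handwheel 'ROWS' [FORCE]. ROWS is JSON, a list of rows, each a list of 5 numbers: the closure, from 0 (fully open) to 1 (shut), then the shift along the world's x, y, z in cm, then the turn about the world's z in degrees. A call has 1 to 8 rows; each row is the pose to reach, as a shift and turn from the pose commanded when the call began; what a row does not reach only later rows make up. A row lasts 1/8 s, in which the tool goes at most 62.5 mm and 10.7 degrees, less where a joint would pass 70% of its speed; a pose out of reach is approached as far as the arm can. A call with a gripper value outside its range is refused whole. The fingers move at their own pace and stop on an object; FORCE is the grip in N (left out, the last holds). Time passes only in rows, so rows that repeat a pose let the fingers close. It gives the time, the measured TCP pose, the force, the opening and the grip force at its end, in the units of the state.
- get_state(): the state, without advancing time (a new reading comes with each control period).
- imaging.capture(name): name is "scene" or "top"; returns (picture, depth): 480x640x3 uint8, red, green, blue; 480x640 float32, m along the optical axis (not along the pixel's ray), 0 where there is no reading.
- imaging.get_calibration(name): a dict with "fx", "fy", "cx", "cy" (pixels), "rvec" (rotation vector, rad) and "tvec" (3), from world to camera coordinates, as OpenCV has them. Camera axes: x right, y down, z forward; pixel columns grow to the right and rows downward; lengths in m; the calibration is good to about 2 mm. A picture is of the moment at which its call begins. get_calibration takes no time and is no camera call.
- r.close_job(): hands the job in; it is judged then, once.
Trained networks look in the newest picture that a camera, given by its name, has taken for a name from the list of things; names that differ only in an ending like _2 or _b are one class to them, and where a whole thing is asked for, a point or a joint stands for the part that bears it (a point fixed in the world has none). Each returns a list of dicts, best first, with "p" (0 to 1); they miss things now and then, are a little off and sometimes report something else, mostly with a low value. They report only what shows in the picture. A call takes as long as a camera call.
- finder.cut_out(camera, query): "region" (480x640 bool, what is visible of it) and "pixel" ([column, row] in pixels, amid what is visible of it).
The state is a dict: "time_s": time; "joints": joint angles; "qd": joint speeds; "joint_torque": joint torques, N m; "tcp_pos": TCP position; "eef_rot": TCP orientation; "contact_force": force on the tool from outside, world axes, zero at the start; "moment": the same for the moment, N m; "gripper_width": finger opening in m; "gripper_force": force on a finger pad.
Only numpy, scipy, OpenCV 4.12 (cv2) and the standard library are available. Lean on these libraries where they do the work, as an engineer would, in place of code of your own. Each camera call takes 0.05 s, during which the arm holds its last target. There are 200 camera calls.

## Working session

There is one attempt and no reset: what is moved stays moved. The work goes in short steps, Python scripts to look and compute and a shell command to move; the robot and the scene stay as the last step left them, time stands still between calls to the robot, and variables do not carry over. Pictures are saved under pics/ and viewed, at most 10 in all, crops included, and the job is handed in when it is done.

```bash
ls; mkdir -p pics; cat > h.py <<'E'
import numpy as np, cv2
from plant import get_state, imaging, r, finder
def cap(n):
    p,d=imaging.capture(n); return p,d
def world(n,d,mask=None):
    k=imaging.get_calibration(n); R,_=cv2.Rodrigues(np.array(k['rvec'],float)); t=np.array(k['tvec'],float).ravel()
    v,u=np.mgrid[0:480,0:640]
    P=np.stack([(u-k['cx'])/k['fx']*d,(v-k['cy'])/k['fy']*d,d],-1)
    return (P-t)@R
E
python3 - <<'E'
from h import *
s=get_state(); print({k:np.round(v,3) for k,v in s.items()})
for n in("scene","top"):
    p,d=cap(n); cv2.imwrite(f"pics/{n}0.png",p[:,:,::-1]); W=world(n,d); np.save(f"pics/{n}0.npy",W)
    for q in("case","lid","lid_press","latch_left_tip","latch_right_tip","tin","brush","spray"):
        for o in finder.cut_out(n,q)[:2]:
            m=o['region']&(d>0); print(n,q,round(o['p'],2),np.round(o['pixel']),m.sum(),np.round(np.median(W[m],0),3),np.round(np.percentile(W[m],2,0),3),np.round(np.percentile(W[m],98,0),3))
E
```

```text
pics
{'time_s': np.float64(0.0), 'joints': array([ 9.2940e+01,  2.0593e+01,  6.3400e-01, -1.9000e-02, -7.0135e+01,
       -1.6507e+01]), 'qd': array([-0.039,  0.071, -0.044,  0.004, -0.056,  0.069]), 'joint_torque': array([ 1.0000e-03, -5.8272e+01,  2.9306e+01,  6.9970e+00,  7.0000e-03,
       -0.0000e+00]), 'tcp_pos': array([0.158, 0.656, 0.192]), 'eef_rot': array([ 1.79904e+02, -1.00000e-02, -1.35740e+01]), 'contact_force': array([-0.527, -0.439,  0.31 ]), 'moment': array([-0.008,  0.017,  0.017]), 'gripper_force': np.float64(0.0), 'gripper_width': np.float64(0.088)}
scene case 0.91 [358. 250.] 8012 [0.648 0.103 0.156] [ 0.49  -0.02   0.007] [0.708 0.256 0.222]
scene lid 0.97 [361. 239.] 5495 [0.636 0.114 0.173] [ 0.563 -0.018  0.123] [0.707 0.255 0.223]
scene lid_press 0.9 [362. 235.] 5498 [0.635 0.115 0.174] [ 0.562 -0.017  0.123] [0.707 0.255 0.223]
scene lid_press 0.74 [362. 247.] 8055 [0.649 0.103 0.155] [ 0.489 -0.02   0.004] [0.708 0.256 0.222]
scene latch_left_tip 0.43 [366. 196.] 127 [0.492 0.204 0.178] [0.478 0.189 0.153] [0.505 0.221 0.196]
scene latch_right_tip 0.48 [32
[... 535 characters left out ...]
] [0.704 0.253 0.222]
top lid_press 0.64 [275. 231.] 5832 [0.623 0.119 0.18 ] [ 0.555 -0.016  0.124] [0.704 0.254 0.222]
top latch_left_tip 0.76 [241. 279.] 176 [0.49  0.202 0.174] [0.474 0.186 0.133] [0.511 0.218 0.196]
top latch_left_tip 0.37 [272. 301.] 630 [0.439 0.136 0.03 ] [0.404 0.1   0.006] [0.475 0.17  0.036]
top latch_right_tip 0.71 [308. 282.] 168 [0.491 0.034 0.18 ] [0.475 0.018 0.133] [0.512 0.05  0.196]
top tin 0.75 [273. 300.] 622 [0.439 0.136 0.03 ] [0.406 0.1   0.023] [0.475 0.17  0.036]
top brush 0.9 [207. 223.] 939 [0.657 0.325 0.046] [0.587 0.299 0.024] [0.728 0.354 0.053]
top spray 0.64 [358. 251.] 324 [ 0.57  -0.097  0.148] [ 0.554 -0.118  0.039] [ 0.596 -0.078  0.155]
```

```bash
python3 - <<'E'
from h import *
a=cv2.imread("pics/scene0.png")[150:350,220:480];b=cv2.imread("pics/top0.png")[170:330,180:388]
cv2.imwrite("pics/c0.png",np.vstack([cv2.resize(a,(400,300)),cv2.resize(b,(400,300))]))
W=np.load("pics/top00.npy" if 0 else "pics/top0.npy")
# lid outline: fit by points with z consistent with the lid plane
p,d=cap("top");W=world("top",d)
m=finder.cut_out("top","lid")[0]['region']&(d>0)
P=W[m];c=P.mean(0);u,s,vt=np.linalg.svd(P-c,full_matrices=False);n=vt[2]*np.sign(vt[2,2])
k=abs((P-c)@n)<.004;P=P[k]
c=P.mean(0);vt=np.linalg.svd(P-c,full_matrices=False)[2];n=vt[2]*np.sign(vt[2,2])
print("lid tilt",np.degrees(np.arccos(n[2])),"normal",n,"yaw",np.degrees(np.arctan2(n[1],n[0])))
(cx,cy),wh,ang=cv2.minAreaRect(P[:,:2].astype(np.float32));print(cx,cy,wh,ang); print(P.min(0),P.max(0))
m=finder.cut_out("top","tin")[0]['region'];print(W[m&(W[:,:,2]>.024)].mean(0))
E
```

```text
lid tilt 34.08770505335388 normal [0.56045828 0.00183598 0.82818062] yaw 0.18769157289544652
0.6314234733581543 0.11879172176122665 (0.15316911041736603, 0.2835652828216553) 0.428609162569046
[ 0.55431788 -0.0234555   0.11761118] [0.70882055 0.26083169 0.22804383]
[0.4398371  0.13464581 0.03491715]
```

View pics/c0.png

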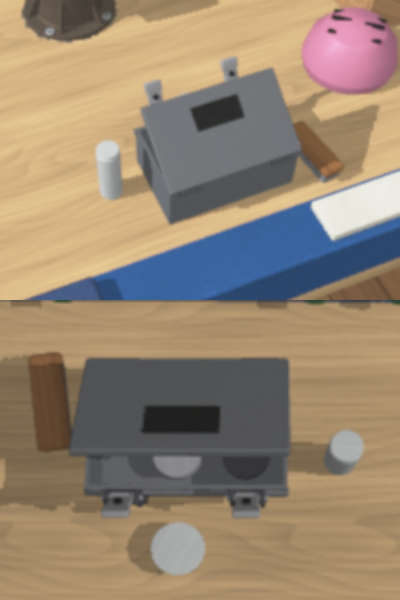

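The scene view shows the lid about 34° open with its dark pad, around (362, 205) in the full image. Both levers stand at the front, with the tin between them and low. The networks agree with this. Case centre is about (0.610, 0.119) with yaw near 0. I'll close the fingers, rise, and go above the lid.

```bash
python3 -m handwheel '[[1,0,0,6,0],[1,0,0,11,3],[1,4,-5,12,6],[1,8,-10,12,10],[1,12,-15,12,13.6],[1,16,-20,12,13.6],[1,20,-25,12,13.6],[1,23,-30,12,13.6]]' 20; python3 -m handwheel '[[1,4,-5,0,0],[1,8,-10,0,0],[1,12,-15,0,0],[1,16,-20,0,0],[1,19.5,-23.7,0,0],[1,19.5,-23.7,0,0],[1,19.5,-23.7,0,0],[1,19.5,-23.7,0,0]]'
```

```text
time_s: 2.05
tcp_pos: [0.3872, 0.358, 0.3126]
eef_rot: [-180.0, -0.0, 0.0]
contact_force: [0.9, 0.2, 0.2]
gripper_width: 0.0132
gripper_force: 0.0
time_s: 3.05
tcp_pos: [0.5806, 0.1235, 0.3128]
eef_rot: [-180.0, -0.0, 0.1]
contact_force: [-0.1, 0.1, 1.0]
gripper_width: 0.0001
gripper_force: 0.0
```

```bash
python3 -m handwheel '[[1,0.3,0,-4,0],[1,0.5,0,-8,0],[1,0.5,0,-10,0],[1,0,0,-11,0],[1,-0.3,0,-12,0],[1,-0.6,0,-13,0],[1,-0.9,0,-14,0],[1,-1.2,0,-15,0]]'; python3 -m handwheel '[[1,-0.3,0,-0.8,0],[1,-0.5,0,-1.6,0],[1,-0.7,0,-2.4,0],[1,-0.8,0,-2.9,0],[1,-0.8,0,-3.2,0],[1,-0.8,0,-3.4,0],[1,-0.8,0,-3.5,0]]'
```

```text
time_s: 4.05
tcp_pos: [0.5692, 0.1227, 0.1624]
eef_rot: [-180.0, -0.0, 0.0]
contact_force: [-0.1, -0.2, 2.9]
gripper_width: 0.0004
gripper_force: 1.0
time_s: 4.92
tcp_pos: [0.5612, 0.1227, 0.1274]
eef_rot: [180.0, -0.0, 0.0]
contact_force: [-1.7, -0.6, 3.3]
gripper_width: 0.0008
gripper_force: 0.9
```

```bash
python3 -m handwheel '[[1,0,0,-0.1,0],[1,0,0,-0.2,0],[1,0,0,-0.3,0],[1,0,0,-0.3,0]]';  python3 -m handwheel '[[1,0,0,-0.1,0],[1,0,0,-0.1,0]]'
```

```text
time_s: 5.42
tcp_pos: [0.5612, 0.1227, 0.1244]
eef_rot: [-180.0, -0.0, 0.0]
contact_force: [-0.6, -0.1, 1.7]
gripper_width: 0.0004
gripper_force: 0.5
time_s: 5.68
tcp_pos: [0.5611, 0.1227, 0.1234]
eef_rot: [-180.0, 0.0, 0.0]
contact_force: [-0.3, -1.5, 1.9]
gripper_width: 0.0005
gripper_force: 0.5
```

```bash
for i in 1 2 3; do python3 -m handwheel '[[1,0,0,-0.05,0],[1,0,0,-0.1,0]]' | egrep 'tcp|contact'; done
```

```text
tcp_pos: [0.5611, 0.1227, 0.1224]
contact_force: [-1.4, -0.6, 1.0]
tcp_pos: [0.5612, 0.1227, 0.1214]
contact_force: [-1.2, -0.2, 2.6]
tcp_pos: [0.5611, 0.1226, 0.1204]
contact_force: [-1.2, 0.8, 2.6]
```

```bash
python3 - <<'E'
from h import *
for n in("scene","top"):
    p,d=cap(n);W=world(n,d)
    cv2.imwrite(f"pics/{n}1.png",p[:,:,::-1])
    m=finder.cut_out(n,"lid")[0]['region']&(d>0);P=W[m]
    for _ in range(3):
        A=np.c_[P[:,:2],np.ones(len(P))];f=np.linalg.lstsq(A,P[:,2],rcond=None)[0];P=P[abs(P[:,2]-A@f)<.004]
    print(n,f, "tilt",np.degrees(np.arctan(-f[0])),"z at tcp",f@[.561,.1227,1],P.min(0),P.max(0))
a=cv2.imread("pics/scene1.png")[150:350,220:480];b=cv2.imread("pics/top1.png")[170:330,180:388]
cv2.imwrite("pics/c1.png",np.vstack([cv2.resize(a,(390,300)),cv2.resize(b,(390,300))]))
print(get_state()['contact_force'])
E
```

```text
scene [-0.18810603 -0.00113651  0.25918872] tilt 10.653195153981601 z at tcp 0.15352179371033126 [ 0.52767566 -0.02297651  0.12333188] [0.70794422 0.26223566 0.16231128]
top [-0.21191075  0.03715332  0.27055165] tilt 11.964592610170085 z at tcp 0.15622843465721853 [ 0.52588468 -0.02212705  0.11906456] [0.70304395 0.12499486 0.16444783]
[-0.03315768 -0.57608823  0.21346209]
```

View pics/c1.png

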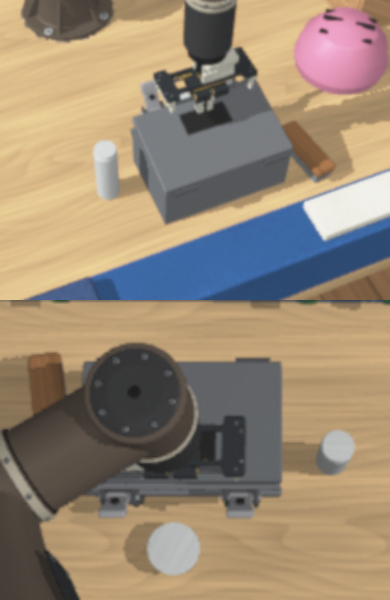

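```bash
python3 - <<'E'
from h import *
for n in("scene","top"):
    p,d=cap(n);W=world(n,d)
    for y0 in(-.01,.02,.23,.245):
        print(n,y0,[(x,np.round(np.median(q),3) if len(q:=W[(abs(W[:,:,0]-x)<.006)&(abs(W[:,:,1]-y0)<.008)&(W[:,:,2]<.19)&(W[:,:,2]>.1)&(d>0)][:,2]) else None) for x in(.535,.56,.6,.64,.68)])
a=cv2.imread("pics/scene1.png")[170:300,290:440];cv2.imwrite("pics/c1b.png",cv2.resize(a,(690,598),interpolation=cv2.INTER_CUBIC))
E
```

```text
scene -0.01 [(0.535, np.float64(0.156)), (0.56, np.float64(0.155)), (0.6, np.float64(0.146)), (0.64, np.float64(0.138)), (0.68, np.float64(0.132))]
scene 0.02 [(0.535, np.float64(0.158)), (0.56, np.float64(0.153)), (0.6, np.float64(0.147)), (0.64, np.float64(0.14)), (0.68, np.float64(0.131))]
scene 0.23 [(0.535, np.float64(0.157)), (0.56, np.float64(0.153)), (0.6, np.float64(0.145)), (0.64, np.float64(0.138)), (0.68, np.float64(0.131))]
scene 0.245 [(0.535, None), (0.56, np.float64(0.154)), (0.6, np.float64(0.148)), (0.64, np.float64(0.14)), (0.68, np.float64(0.131))]
top -0.01 [(0.535, np.float64(0.157)), (0.56, np.float64(0.152)), (0.6, np.float64(0.145)), (0.64, np.float64(0.137)), (0.68, np.float64(0.129))]
top 0.02 [(0.535, np.float64(0.155)), (0.56, np.float64(0.152)), (0.6, np.float64(0.144)), (0.64, np.float64(0.136)), (0.68, np.float64(0.129))]
top 0.23 [(0.535, None), (0.56, None), (0.6, None), (0.64, None), (0.68, None)]
top 0.245 [(0.535, None), (0.56, None), (0.6, None), (0.64, None), (0.68, np.float64(0.127))]
```

View pics/c1b.png

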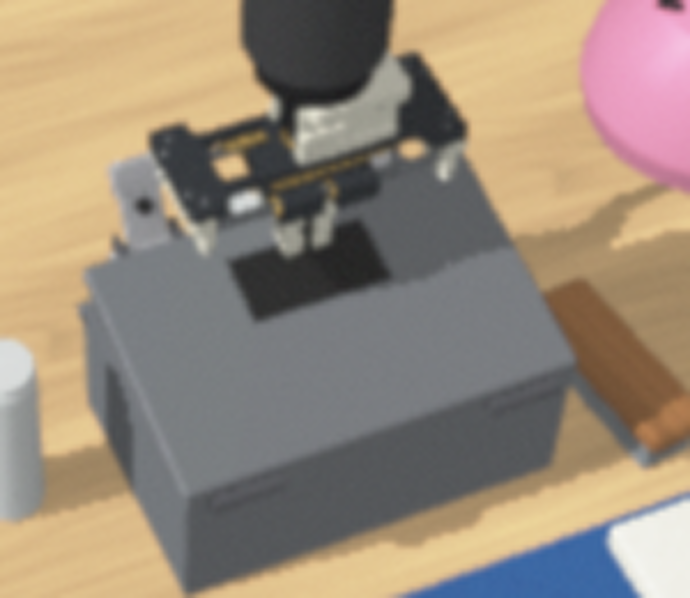

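```bash
python3 - <<'E'
from h import *
p,d=cap("scene");W=world("scene",d)
for (u,v) in((353,218),(353,222),(354,224),(359,222),(361,219),(334,221),(335,223),(387,205),(387,208),(350,190),(365,180),(330,200),(388,195),(365,175)):
    print(u,v,np.round(W[v,u],3),p[v,u])
print(get_state())
E
```

```text
353 218 [0.598 0.097 0.227] [102 102  97]
353 222 [0.571 0.112 0.172] [155 155 143]
354 224 [0.571 0.116 0.161] [131 129 121]
359 222 [0.57  0.134 0.161] [143 143 132]
361 219 [0.574 0.137 0.178] [142 142 132]
334 221 [0.598 0.037 0.24 ] [171 170 158]
335 223 [0.595 0.041 0.226] [158 157 148]
387 205 [0.603 0.205 0.242] [166 165 153]
387 208 [0.602 0.207 0.227] [148 148 142]
350 190 [0.582 0.09  0.332] [62 61 57]
365 180 [0.606 0.122 0.38 ] [50 50 51]
330 200 [0.538 0.049 0.264] [55 58 63]
388 195 [0.585 0.215 0.264] [55 54 56]
365 175 [0.606 0.121 0.399] [52 52 52]
{'time_s': 6.775, 'joints': array([ 3.18360059e+01,  1.44645037e+01, -1.79889837e+01,  1.27169440e-03,
       -5.75474481e+01,  5.81952696e+01]), 'qd': array([ 0.0125073 ,  0.04908173,  0.00162379,  0.02620903,  0.03249157,
       -0.05574152]), 'joint_torque': array([-3.98779102e-02, -4.64105022e+01,  2.63380998e+01,  6.19757205e+00,
        3.17181023e-01, -5.38657332e-04]), 'tcp_pos': array([0.56118152, 0.12266306, 0.12041881]), 'eef_rot': array([1.79998595e+02, 2.29498991e-04, 3.19578387e-02]), 'contact_force': array([-0.4558037 , -0.32466945,  1.50528352]), 'moment': array([-0.0976517 ,  0.23609989,  0.03850126]), 'gripper_force': 0.47299578320235014, 'gripper_width': 0.0003692392403232911}
```

The fingertips really sit about 33 mm above the reported TCP, by camera depth, and the lid is still about 11° open. I'll continue down, guided by force.

```bash
python3 -m handwheel '[[1,0,0,-0.5,0],[1,0,0,-1,0],[1,-0.1,0,-1.5,0],[1,-0.2,0,-2,0],[1,-0.2,0,-2.3,0],[1,-0.2,0,-2.5,0],[1,-0.2,0,-2.5,0]]'|egrep 'tcp|contact'; for i in 1 2; do python3 -m handwheel '[[1,0,0,-0.05,0],[1,0,0,-0.1,0]]' | egrep 'tcp|contact'; done
```

```text
tcp_pos: [0.5592, 0.1227, 0.0953]
contact_force: [0.7, 0.3, 1.2]
tcp_pos: [0.5594, 0.1227, 0.0947]
contact_force: [-0.7, -0.1, 2.0]
tcp_pos: [0.5593, 0.1227, 0.0936]
contact_force: [-0.8, -0.2, 1.6]
```

```bash
for i in 1 2 3; do python3 -m handwheel '[[1,0,0,-0.05,0],[1,0,0,-0.1,0]]' | egrep 'tcp|contact'; done
```

```text
tcp_pos: [0.5591, 0.1227, 0.0925]
contact_force: [0.0, 0.1, 0.9]
tcp_pos: [0.559, 0.1227, 0.0914]
contact_force: [-2.3, 0.4, 2.0]
tcp_pos: [0.5591, 0.1227, 0.0911]
contact_force: [-5.3, 1.3, 11.6]
```

```bash
python3 -m handwheel '[[1,0,0,-0.05,0],[1,0,0,0,0],[1,0,0,5,0],[1,0,0,10,0],[1,0,0,15,0],[1,0,0,15,0]]'|egrep 'tcp|contact'; python3 - <<'E'
from h import *
for n in("scene","top"):
    p,d=cap(n);W=world(n,d)
    cv2.imwrite(f"pics/{n}2.png",p[:,:,::-1])
    for y0 in(-.01,.02,.23):
        print(n,y0,[(x,np.round(np.median(q),4) if len(q:=W[(abs(W[:,:,0]-x)<.006)&(abs(W[:,:,1]-y0)<.008)&(W[:,:,2]<.19)&(W[:,:,2]>.1)&(d>0)][:,2]) else None) for x in(.535,.56,.6,.64,.68)])
    for q in("latch_left_tip","latch_right_tip"):
        for o in finder.cut_out(n,q)[:2]:
            m=o['region']&(d>0); print(n,q,round(o['p'],2),np.round(o['pixel']),np.round(np.median(W[m],0),3),np.round(np.percentile(W[m],2,0),3),np.round(np.percentile(W[m],98,0),3))
    # lowest light fingertip points
    q=W[(abs(W[:,:,0]-.56)<.02)&(abs(W[:,:,1]-.1227)<.03)&(W[:,:,2]>.2)&(d>0)]
    if len(q): print("tip z",np.sort(q[:,2])[:6])
E
```

```text
tcp_pos: [0.5615, 0.1233, 0.245]
contact_force: [0.0, -0.0, -0.9]
scene -0.01 [(0.535, np.float64(0.1279)), (0.56, np.float64(0.1258)), (0.6, np.float64(0.1272)), (0.64, np.float64(0.1266)), (0.68, np.float64(0.1272))]
scene 0.02 [(0.535, np.float64(0.1276)), (0.56, np.float64(0.1269)), (0.6, np.float64(0.1279)), (0.64, np.float64(0.1271)), (0.68, np.float64(0.1258))]
scene 0.23 [(0.535, np.float64(0.1271)), (0.56, np.float64(0.1263)), (0.6, np.float64(0.1263)), (0.64, np.float64(0.1249)), (0.68, np.float64(0.1271))]
scene latch_left_tip 0.59 [367. 202.] [0.499 0.204 0.164] [0.483 0.189 0.132] [0.516 0.22  0.196]
scene latch_right_tip 0.81 [320. 213.] [0.498 0.033 0.167] [0.479 0.018 0.131] [0.515 0.05  0.197]
tip z [0.27943074 0.28004748 0.280658   0.28307719 0.28388714 0.28395506]
top -0.01 [(0.535, np.float64(0.1247)), (0.56, np.float64(0.1258)), (0.6, np.float64(0.125)), (0.64, np.float64(0.1249)), (0.68, np.float64(0.1247))]
top 0.02 [(0.535, np.float64(0.1251)), (0.56, np.float64(0.1253)), (0.6, np.float64(0.1236)), (0.64, np.float64(0.1248)), (0.68, np.float64(0.1245))]
top 0.23 [(0.535, np.float64(0.1262)), (0.56, np.float64(0.123)), (0.6, None), (0.64, None), (0.68, None)]
top latch_left_tip 0.74 [242. 278.] [0.49  0.203 0.173] [0.474 0.186 0.001] [0.511 0.222 0.195]
top latch_left_tip 0.31 [299. 262.] [0.551 0.059 0.125] [ 0.481 -0.02   0.101] [0.698 0.246 0.191]
top latch_right_tip 0.56 [306. 279.] [0.494 0.033 0.174] [0.477 0.018 0.135] [0.513 0.048 0.196]
tip z [0.36343719 0.71090565 0.71123261 0.71216841 0.71229758 0.71236965]
```

Lid shut flat at z ≈ 0.125, case unmoved. Now the left latch.

```bash
python3 -m handwheel '[[1,-5,3,0,0],[1,-10,6,0,0],[1,-12.2,8.1,0,0],[1,-12.2,8.1,0,0],[1,-12.2,8.1,-5,0],[1,-12.2,8.1,-9,0],[1,-12.2,8.1,-10.7,0],[1,-12.2,8.1,-10.7,0]]'|egrep 'tcp|contact'; python3 -m handwheel '[[1,1,0,0,0],[1,2,0,0,0],[1,2.7,0,0,0],[1,3.4,0,0,0],[1,4.1,0,0,0],[1,4.8,0,0,0],[1,5.5,0,0,0]]'|egrep 'tcp|contact'
```

```text
tcp_pos: [0.4367, 0.2024, 0.1317]
contact_force: [0.5, -0.2, -0.2]
tcp_pos: [0.4927, 0.2037, 0.1334]
contact_force: [-2.1, -0.2, 1.1]
```

```bash
python3 -m handwheel '[[1,0.7,0,0,0],[1,1.4,0,0,0],[1,2.1,0,0,0],[1,2.8,0,0,0],[1,3.3,0,0,0],[1,3.3,0,0,0],[1,3.3,0,0,0]]'|egrep 'tcp|contact'
```

```text
tcp_pos: [0.5251, 0.2036, 0.1334]
contact_force: [-0.7, 0.0, 0.4]
```

```bash
python3 -m handwheel '[[1,0,0,5,0],[1,0,0,11,0],[1,-4,-5,11,0],[1,-8.8,-10,11,0],[1,-8.8,-14,11,0],[1,-8.8,-17,11,0],[1,-8.8,-17,11,0],[1,-8.8,-17,11,0]]'|egrep 'tcp|contact'; python3 - <<'E'
from h import *
for n in("scene","top"):
    p,d=cap(n);W=world(n,d);cv2.imwrite(f"pics/{n}3.png",p[:,:,::-1])
    for y0 in(.204,.034):
        q=W[(abs(W[:,:,0]-.52)<.06)&(abs(W[:,:,1]-y0)<.014)&(W[:,:,2]>.128)&(W[:,:,2]<.21)&(d>0)]
        print(n,y0,len(q),np.round(q.min(0),3),np.round(q.max(0),3))
E
```

```text
tcp_pos: [0.4371, 0.0338, 0.2436]
contact_force: [0.4, 1.1, 0.9]
scene 0.204 159 [0.503 0.19  0.128] [0.578 0.218 0.156]
scene 0.034 232 [0.473 0.02  0.128] [0.58  0.048 0.201]
top 0.204 318 [0.498 0.19  0.128] [0.578 0.218 0.153]
top 0.034 10 [0.566 0.022 0.128] [0.579 0.046 0.134]
```

The left latch is over, with all its points below z 0.156 and reaching x ≈ 0.578. Now the right one.

```bash
python3 -m handwheel '[[1,0,0,-5,0],[1,0,0,-9,0],[1,0,0,-10.6,0],[1,0,0,-10.6,0],[1,1,0,-10.6,0],[1,2,0,-10.6,0],[1,2.7,0,-10.6,0],[1,3.4,0,-10.6,0]]'|egrep 'tcp|contact'; python3 -m handwheel '[[1,0.7,0,0,0],[1,1.4,0,0,0],[1,2.1,0,0,0],[1,2.8,0,0,0],[1,3.5,0,0,0],[1,4.2,0,0,0],[1,4.9,0,0,0],[1,5.4,0,0,0]]'|egrep 'tcp|contact'
```

```text
tcp_pos: [0.4711, 0.0334, 0.1376]
contact_force: [-3.7, 0.3, 2.7]
tcp_pos: [0.5258, 0.0337, 0.1375]
contact_force: [-0.7, 0.5, 0.4]
```

```bash
python3 -m handwheel '[[1,0,0,0,0],[1,0,0,5,0],[1,0,0,11,0],[1,-5,3,13,0],[1,-8,8,15,0],[1,-8,14,15,0],[1,-8,20,15,0],[1,-8,20,15,0]]'; python3 - <<'E'
from h import *
for n in("scene","top"):
    p,d=cap(n);W=world(n,d);cv2.imwrite(f"pics/{n}4.png",p[:,:,::-1])
    for y0 in(.204,.034):
        q=W[(abs(W[:,:,0]-.52)<.06)&(abs(W[:,:,1]-y0)<.014)&(W[:,:,2]>.128)&(W[:,:,2]<.21)&(d>0)]
        if len(q): print(n,y0,len(q),np.round(q.min(0),3),np.round(q.max(0),3))
    for q in("lid","tin","brush","spray"):
        for o in finder.cut_out(n,q)[:1]:
            m=o['region']&(d>0); print(n,q,round(o['p'],2),np.round(np.median(W[m],0),3),np.round(np.percentile(W[m],2,0),3),np.round(np.percentile(W[m],98,0),3))
a=cv2.imread("pics/scene4.png")[150:350,220:480];b=cv2.imread("pics/top4.png")[170:330,180:388]
cv2.imwrite("pics/c4.png",np.vstack([cv2.resize(a,(390,300)),cv2.resize(b,(390,300))]))
E
```

```text
time_s: 16.8
tcp_pos: [0.4445, 0.2368, 0.2869]
eef_rot: [180.0, 0.0, 0.3]
contact_force: [-0.5, -0.4, -0.1]
gripper_width: 0.0003
gripper_force: 0.0
scene 0.204 162 [0.501 0.19  0.128] [0.58  0.218 0.152]
scene 0.034 171 [0.502 0.02  0.128] [0.577 0.048 0.154]
scene lid 0.68 [0.625 0.116 0.126] [ 0.529 -0.018  0.118] [0.702 0.256 0.133]
scene tin 0.56 [0.432 0.134 0.032] [0.407 0.1   0.024] [0.525 0.172 0.127]
scene brush 0.64 [0.679 0.322 0.047] [0.597 0.303 0.006] [0.734 0.354 0.055]
scene spray 0.58 [ 0.596 -0.103  0.111] [ 0.562 -0.122  0.017] [ 0.604 -0.079  0.155]
top 0.204 275 [0.501 0.19  0.128] [0.578 0.218 0.151]
top 0.034 318 [0.499 0.021 0.128] [0.577 0.048 0.152]
top lid 0.84 [0.615 0.119 0.125] [ 0.525 -0.017  0.119] [0.696 0.255 0.131]
top tin 0.63 [0.441 0.134 0.03 ] [0.406 0.1   0.023] [0.475 0.17  0.036]
top brush 0.96 [0.655 0.325 0.046] [0.587 0.298 0.002] [0.727 0.355 0.053]
top spray 0.58 [ 0.57  -0.097  0.147] [ 0.554 -0.12   0.004] [ 0.596 -0.077  0.155]
```

View pics/c4.png

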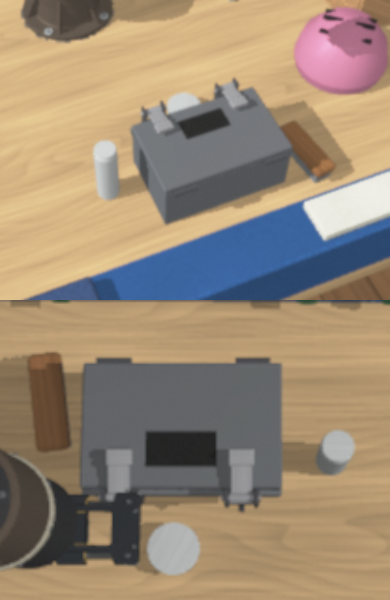

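The picture shows the lid shut and both levers flat over it, in the lower crop at (118, 470) and (241, 470). The tin, brush and spray haven't moved, and the arm is clear. I'm handing the job in.

```bash
python3 -c "
from plant import r
print(r.close_job())"
```

```text
the job is handed in; nothing more can be done
None
```

The lid was pushed fully shut first, then the left and right latches were snapped down over it; the case, tin, brush and spray did not move, and the job was handed in at about 17 s with the arm clear.

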